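# Fit the bowl chuck on the clay wheel's drive pins

## Robot

A 6-joint arm with a two-finger parallel gripper is mounted at the origin on the work surface. World frame = base frame: x ahead of the robot, y to its left, z up, the work surface at z = 0. Lengths are in mm, angles in rad, forces in N, time in s.
With the tool pointing down it reaches from about 325 to 775 mm from the base axis. Payload 9.3 kg.
Tool frame: the origin (TCP) lies at the very end of the fingers, on their centre line; the grasp point (between the pads) lies 19 mm behind it (grasp_offset is the distance from the TCP to the grasp point, in mm); z points along the fingers, y is the direction in which the jaws open and shut (so a half turn about z gives the same grasp; the last joint's range is limited). The gripper opens to 85 mm and grips with 20 to 120 N. Pads are 22 mm wide; open, the fingers measure 114 mm over their backs; the gripper's body (76 mm by 85 mm) begins 54 mm behind the grasp point. The pads swing forward as they close: fully open they stand 13 mm farther back than shut.
Start: joints at [-0.153, 0.259, 0.021, 1.334, 0, 1.418], TCP at [549.997, -0.004, 231.279] pointing down, gripper open.
Joint ranges: [-3.04, 3.04], [-0.91, 1.82], [-1.04, 1.36], [-1.92, 1.95], [-1.52, 1.45], [-3.14, 3.14]. Speed limits (rad/s): [2.22, 2.22, 2.79, 3.14, 3.14, 3.14].

## Interface

Orientations are given as a unit quaternion [x, y, z, w].
In Python, from workcell import * gives the robot as it stands. The module is installed in compiled form; this text tells all that it offers.
- The arm moves only by the shell command python3 -m pendant 'ROWS' [FORCE]. ROWS is JSON, one flat list of numbers, 7 for each row, row after row: the shift along the tool's x, y, z scaled (see below), then the turn, a rotation vector about the tool's x, y, z scaled (see below), then the opening, from 0 (shut) to 1 (fully open). A call has 1 to 8 rows; each row shifts and turns the commanded pose from where the row before left it, along the tool's axes as they then stand; what a row does not reach is not made up. The controller multiplies each number of a shift by 750 mm and each number of a turn by pi/4 rad. A row lasts 1/12 s, in which the tool goes at most 41.7 mm and 7.16 degrees, less where a joint would pass 70% of its speed; a pose out of reach is approached as far as the arm can. A call with a number of a shift or a turn outside -1 to 1 is refused whole. A call with a gripper value outside its range is refused whole. The fingers move at their own pace and stop on an object; FORCE is the grip in N (left out, the last holds). Time passes only in rows, so rows that do not move let the fingers close. It gives the time, the measured TCP pose, the force and the opening at its end, in the units of the state.
- sense(): the state, without advancing time (a new reading comes with each control period).
- grab_frame(name): name is "scene" or "side" or "wrist"; returns the picture (400x640x3 uint8, blue, green, red); there is no depth.
- camera_params(name): a dict with "fovy" (degrees; the focal length in pixels is half the picture's height over the tangent of half this angle, whatever the lens; pixels are square), "cx", "cy" (the principal point, pixels), "origin" and "rotation" of the camera in the world; the wrist camera has in their place "T_tool_cam" (4x4, takes a point from camera to tool coordinates, whose origin is the TCP and whose axes are the flange's). Camera axes: x right, y up, looking along -z (the intrinsics and any distortion apply to the point x, -y, -z); pixel columns grow to the right and rows downward; lengths in mm; the calibration is good to about 2 mm. A picture is of the moment at which its call begins: read the wrist's pose just before it. camera_params takes no time and is no camera call.
- job_done(): hands the job in, once; it reports no verdict.
The state is a dict: "clock": time; "q": joint angles; "joint_vel": joint speeds; "effort": joint torques, N m; "position": TCP position; "eef_rot": TCP orientation; "contact_force": force on the tool from outside, world axes, zero at the start; "ft_torque": the same for the moment, N m; "width": finger opening in mm.
Only numpy, scipy, OpenCV 4.12 (cv2) and the standard library are available. Lean on these libraries where they do the work, as an engineer would, in place of code of your own. Each camera call takes 0.05 s, during which the arm holds its last target.

## Task

Set up the clay wheel for the next bowl: pick up the bowl chuck by its post, stand it lightly on the wheel's four pins, turn it until all four holes find the pins, then slide it down fully home, flat on the wheel head, and only then let go. Go gently: do not bear down hard on the pins or let the chuck drop onto the wheel, and leave the bowl, bottle and jar where they stand.

Things in the scene. Friction and masses are not known exactly. Their poses are not given: they have to be found in the camera images.
- chuck: bowl chuck, about 0.45 kg: white round plate 170 mm across, 10 mm thick; on its middle a blue square post 42 x 42 mm (faces square to its x and y axes) from 10 to 70 mm above the underside, then a black rubber cushion 40 mm across up to 82 mm; 52 mm square, 3 mm foot flange around the post. Starts flat on the table. Origin: centre of the underside; z up along the post
- chuck_grip (a point): point on the chuck's axis, 45 mm above its underside, a good height to grip the post; axes as the chuck's. The plate has four 11 mm through holes on a circle of 60 mm radius about this axis, at 45, 135, 225 and 315 degrees from the x axis, so the chuck fits in any quarter turn
- wheel_seat (a point): centre of the top face of the wheel's round aluminium head (190 mm across, 104 mm above the table unloaded); the home height of the chuck's underside. Site axes belong to the casing (x from front panel to back, z up) and do NOT turn with the head, whose angle is random and not measured: see it or feel for it. The head is stiff to turn (0.9 N m): still under a light press, dragged along by a hard one
- pin_tips (a point): on the head's axis at the height of the pin tips, 16 mm above wheel_seat; axes of the casing. The head carries four upright dark steel pins, 8 mm thick, round-ended, on a circle of 60 mm radius, 90 degrees apart, at an unmeasured angle. A press of 5 to 8 N while turning the chuck on the tips is right; when the holes find the pins, the press falls away and then the head turns with the chuck
- wheel: dark foam-rubber mat, 245 x 225 x 6 mm, fixed, under a small electric clay wheel (switched off; white casing 225 x 205 mm, top 78 mm above the table, knob and switch on its front). The wheel sinks straight down on the mat about 1 mm for each 4 N laid on it, 8 mm at most, and springs back. Origin: centre of the mat's underside on the table
- bowl: steel bowl 158 mm across, 66 mm high, standing upside down, coloured clay dots on it; origin at the centre of its rim plane on the table; leave alone
- bottle: white bottle with yellow band and red cap, 48 mm across, 130 mm high; origin at the centre of its foot; leave alone
- jar: small orange jar with clear lid, 52 mm across, 45 mm high; origin at the centre of its foot; leave alone

How it is judged (in metres and radians):
On the way, in this order (a step that is already met when the one before it is completed fails the run):
1. the chuck is brought over the wheel, upright and roughly centred, its plate above or on the tips of the pins (horizontal distance between chuck and wheel_seat below 0.02 m and z of chuck in the frame of wheel_seat above 0.012 m and angle between chuck's own z axis and vertical below 0.2 rad), for 0.1 s.
2. all four pins are through the holes and the plate is flat on the wheel head (horizontal distance between chuck and wheel_seat below 0.004 m and z of chuck in the frame of wheel_seat below 0.002 m and angle between chuck's own z axis and vertical below 0.03 rad), for 0.2 s.
At the end, for the whole second after the job is handed in: the chuck lies upright and flat on the wheel head with all four pins through its holes (underside within 2 mm of the head's face, axis within 4 mm of the head's, tilt under 0.03 rad), let go and at rest (all of step 2 and linear speed of chuck below 0.01 m/s and contact force between the fingers and chuck below 0.1 N); the robot touches nothing.
It fails at once if the chuck is pressed or dropped on the wheel with more than 35 N (contact force between chuck and wheel above 35 N).
It fails at once if the bowl is pushed more than 15 mm (distance of bowl from where it was at the start of the episode above 0.015 m).
It fails at once if the bottle is pushed more than 15 mm (distance of bottle from where it was at the start of the episode above 0.015 m).
It fails at once if the jar is pushed more than 15 mm (distance of jar from where it was at the start of the episode above 0.015 m).
It also fails if it takes over 64 s, if anything falls off the work surface, if the arm or the gripper's body presses on something with over 40 N, if the wrist force passes 120 N, or if a joint passes its speed limit or range.

## Working session

There is one attempt and no reset: what is moved stays moved. The work goes in short steps, Python scripts to look and compute and a shell command to move; the robot and the scene stay as the last step left them, time stands still between calls to the robot, and variables do not carry over. Pictures are saved under pics/ and viewed, and the job is handed in when it is done.

```bash
mkdir -p pics; python3 - <<'E'
from workcell import *
import cv2
print(sense())
for n in ["scene","side","wrist"]:
    p=camera_params(n);print(n,p)
    cv2.imwrite(f"pics/{n}0.png",grab_frame(n))
E
```

```text
{'clock': 0.0, 'q': array([-1.52586705e-01,  2.59157281e-01,  2.07535718e-02,  1.33366799e+00,
        5.36122300e-06,  1.41816572e+00]), 'joint_vel': array([-5.44430774e-04, -3.74890766e-04, -2.03232222e-03,  3.39406975e-04,
       -2.73881573e-05, -5.75740513e-04]), 'effort': array([-2.65873996e-04, -5.55637658e+01,  3.44536042e+01,  1.31759423e-02,
       -2.94380488e-04,  4.47349430e-05]), 'position': array([5.49725159e+02, 4.64854640e-02, 2.30681898e+02]), 'eef_rot': array([ 7.07091119e-01,  7.07122156e-01, -3.74962989e-04, -5.15802238e-04]), 'contact_force': array([-0.11348703, -0.52495078,  0.33185738]), 'ft_torque': array([-0.08120602, -0.01688437,  0.03169738]), 'width': 85.5842846828544}
scene {'fovy': 55.62619249578336, 'cx': 318.39125055976086, 'cy': 194.66562669324298, 'origin': array([1091.60236086,  414.71134063, 1005.93098189]), 'rotation': array([0.12054719, 0.27131829, 0.87909816, 0.37288228])}
side {'fovy': 46.825152577356164, 'cx': 322.7477324722276, 'cy': 195.9914109361555, 'origin': array([  144.69422944, -1121.26789913,   870.60590916]), 'rotation': array([ 0.47119006, -0.0888871 , -0.18775152,  0.85722131])}
wrist {'fovy': 65.06325020862636, 'cx': 324.03405795148296, 'cy': 198.83963764002212, 'T_tool_cam': array([[ 8.30282802e-05,  9.57712807e-01,  2.87725865e-01,
         7.24960523e+01],
       [ 9.99999981e-01, -1.30196390e-04,  1.44799188e-04,
         1.00992425e-01],
       [ 1.76136906e-04,  2.87725847e-01, -9.57712799e-01,
        -1.40898046e+02],
       [ 0.00000000e+00,  0.00000000e+00,  0.00000000e+00,
         1.00000000e+00]])}
```

View pics/scene0.png

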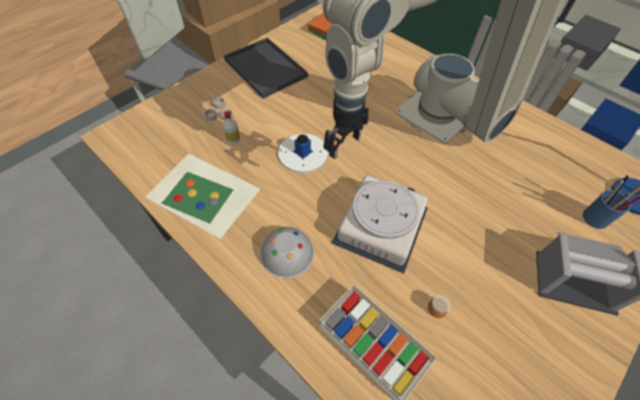

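View pics/side0.png

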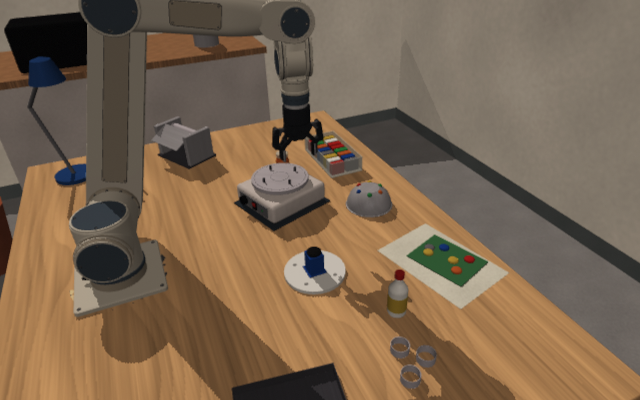

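View pics/wrist0.png

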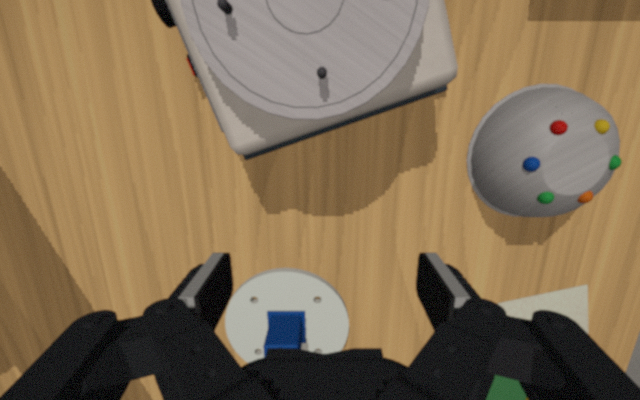

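The pictures show the chuck at about scene (303,152), side (315,272) and wrist (287,322). The wheel is at scene (387,208), with its pins visible. Next I'll turn these into positions.

```bash
cat > h.py <<'E'
from workcell import *
import numpy as np, cv2
from scipy.spatial.transform import Rotation as R
def cam(n,s=None):
    p=camera_params(n); f=200/np.tan(np.radians(p['fovy']/2))
    if n=='wrist':
        s=s or sense(); T=np.eye(4);T[:3,:3]=R.from_quat(s['eef_rot']).as_matrix();T[:3,3]=s['position']
        M=T@p['T_tool_cam']
    else:
        M=np.eye(4);M[:3,:3]=R.from_quat(p['rotation']).as_matrix();M[:3,3]=p['origin']
    return M,f,p['cx'],p['cy']
def ray(c,u,v,z):
    M,f,cx,cy=c; d=M[:3,:3]@np.array([(u-cx)/f,-(v-cy)/f,-1]); o=M[:3,3]
    return (o+d*(z-o[2])/d[2])[:2]
def proj(c,P):
    M,f,cx,cy=c; q=(np.atleast_2d(P)-M[:3,3])@M[:3,:3]
    return np.c_[cx+f*q[:,0]/-q[:,2], cy-f*q[:,1]/-q[:,2]]
def show(name,out,crop=None,k=1,pts=None):
    s=sense(); im=grab_frame(name)
    cv2.imwrite(f'pics/{out}_raw.png',im)
    np.save(f'pics/{out}.npy',np.r_[s['position'],s['eef_rot']])
    return s,im
E
python3 - <<'E'
from h import *
s=sense()
for n,l in dict(scene=[(303,152,10,'plate'),(386,207,104,'head'),(384,222,0,'wheelmid'),(287,251,33,'bowl')],side=[(315,272,10,'plate'),(281,179,104,'head'),(369,198,33,'bowl'),(396,312,10,'bottle')],wrist=[(287,322,10,'plate'),(322,72,120,'pin'),(225,7,120,'pin'),(304,-5,104,'headc')]).items():
    for u,v,z,t in l: print(n,t,ray(cam(n,s),u,v,z).round(1))
E
```

```text
scene plate [ 498.8 -215.5]
scene head [535.  157.3]
scene wheelmid [518.5 157.2]
scene bowl [803.4  27.7]
side plate [ 493.4 -231.2]
side head [531.  132.2]
side bowl [7.884e+02 7.000e-01]
side bottle [ 616.9 -451.1]
wrist plate [ 499.1 -211.7]
wrist pin [548.2  95.9]
wrist pin [479.6 138.8]
wrist headc [534.8 150.9]
```

```bash
python3 -m pendant '[-0.047,-0.0113,0,0,0,0,1,-0.047,-0.0113,0,0,0,0,1,-0.047,-0.0113,0,0,0,0,1,-0.047,-0.0113,0,0,0,0,1,-0.047,-0.0113,0,0,0,0,1,-0.047,-0.0113,0,0,0,0,1,0,0,0,0,0,0,1,0,0,0,0,0,0,1]'
python3 - <<'E'
from h import *
s,im=show('wrist','w1')
print(s['position'],s['eef_rot'])
c=cam('wrist',s)
print(proj(c,[[499,-212,10]]))
E
```

```text
clock: 0.82
position: [498.5, -213.2, 230.8]
eef_rot: [0.708, 0.706, -0.0, -0.0]
contact_force: [-0.4, 0.3, 0.2]
width: 85.2
[ 498.5049363  -213.20036103  230.82656278] [ 7.08343874e-01  7.05867386e-01 -7.48853821e-05 -4.28859666e-04]
[[324.55078194 168.34180364]]
```

View pics/w1_raw.png

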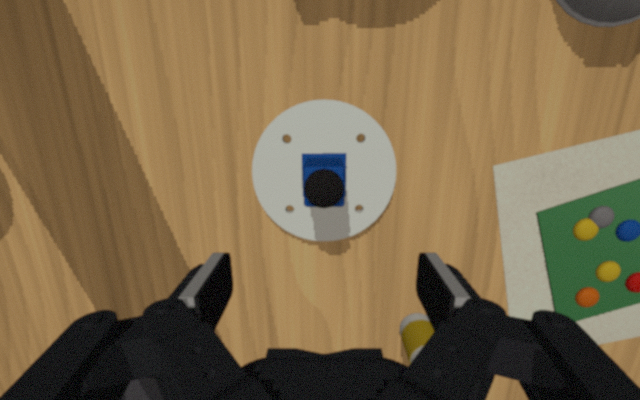

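The plate is centred near (324,170), with holes at about (287,139), (361,138), (290,209) and (360,209). I'll fit these.

```bash
cat >> h.py <<'E'
def loadcam(out):
    v=np.load(f'pics/{out}.npy'); return cam('wrist',dict(position=v[:3],eef_rot=v[3:]))
E
python3 - <<'E'
from h import *
from scipy.optimize import least_squares
c=loadcam('w1'); im=cv2.imread('pics/w1_raw.png')
hsv=cv2.cvtColor(im,cv2.COLOR_BGR2HSV)
m=((hsv[...,1]<50)&(hsv[...,2]>120)).astype(np.uint8); 
n,l,st,ce=cv2.connectedComponentsWithStats(m)
i=l[170,280]; b=(l==i).astype(np.uint8); print(st[i])
cn=max(cv2.findContours(b,0,cv2.CHAIN_APPROX_NONE)[0],key=len)
pts=cv2.convexHull(cn)[:,0]
# upper-edge points only are top face on far side; use robust circle fit at z=10
W=np.array([ray(c,u,v,10) for u,v in cn[:,0]])
r=least_squares(lambda p:np.hypot(W[:,0]-p[0],W[:,1]-p[1])-p[2],[498,-212,85],loss='soft_l1');print('plate',r.x)
# holes: dark blobs
g=cv2.cvtColor(im,cv2.COLOR_BGR2GRAY).astype(float)
H=[]
for u,v in [(287,139),(361,138),(290,209),(360,209)]:
    p=g[v-7:v+8,u-7:u+8]; w=np.clip(np.median(p)-15-p,0,None); yy,xx=np.mgrid[v-7:v+8,u-7:u+8]
    uv=((w*xx).sum()/w.sum(),(w*yy).sum()/w.sum()); h=ray(c,*uv,8); H.append(h); print(uv,h)
H=np.array(H);C=H.mean(0);print('holes c',C,np.hypot(*(H-C).T),np.degrees(np.arctan2(*(H-C).T[::-1])))
# cushion top disc z=82
m=(g<35).astype(np.uint8);n,l,st,ce=cv2.connectedComponentsWithStats(m);i=l[188,324];print('cushion',st[i],ray(c,*ce[i],80))
E
```

```text
[  252   100   144   141 13546]
plate [ 497.95188585 -219.49387274   84.15001986]
(np.float64(286.1127939418095), np.float64(138.43523316062175)) [ 455.0861654  -177.51060242]
(np.float64(360.3338224504769), np.float64(137.7593543653705)) [ 540.04738225 -177.03015294]
(np.float64(289.0180525164114), np.float64(208.50929978118162)) [ 455.41161306 -262.06882747]
(np.float64(358.572347266881), np.float64(207.84726688102893)) [ 540.41515454 -261.48204447]
holes c [ 497.74007881 -219.52290683] [59.86977577 59.96283896 60.01545115 59.84756737] [ 135.43418479   45.12530075 -134.853204    -44.51533487]
cushion [ 305  169   39   38 1164] [ 498.26369472 -217.54112219]
```

```bash
python3 -m pendant '[-0.004,-0.001,0.03,0,0,0,1,-0.004,0,0.04,0,0,0,1,0,0,0.04,0,0,0,1,0,0,0.04,0,0,0,1,0,0,0.03,0,0,0,1,0,0,0,0,0,0,1]'
python3 - <<'E'
from h import *
s,im=show('wrist','w2'); print(s['position'],s['q'])
c=cam('wrist',s); g=cv2.cvtColor(im,cv2.COLOR_BGR2GRAY)
m=(g<35).astype(np.uint8)
print(proj(c,[[498,-219.5,82],[498,-219.5,10]]))
E
```

```text
clock: 1.37
position: [496.7, -214.7, 92.2]
eef_rot: [0.706, 0.708, -0.001, -0.004]
contact_force: [0.5, 0.5, 0.4]
width: 85.6
[ 496.65148993 -214.72501022   92.19873287] [-5.63324715e-01  3.26385214e-01 -2.50555592e-01  1.00099154e+00
  2.21650990e-04  1.00557948e+00]
[[326.50638908 256.26990932]
 [326.36510735 212.30716044]]
```

View pics/w2_raw.png

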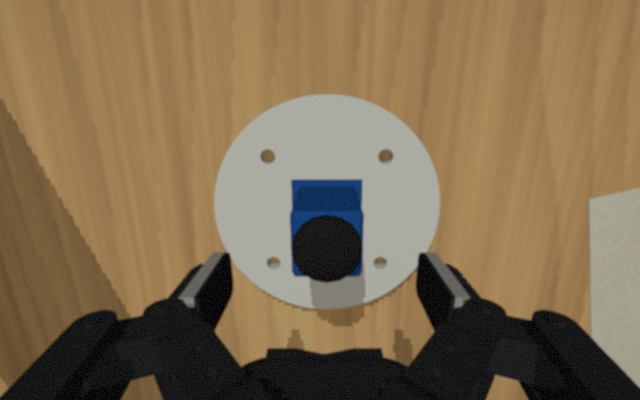

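```bash
python3 - <<'E'
from h import *
c=loadcam('w2')
H=np.array([ray(c,u,v,8) for u,v in [(268,156),(386,156),(273.5,263),(380,263)]]);C=H.mean(0)
print(C,np.hypot(*(H-C).T),np.degrees(np.arctan2(*(H-C).T[::-1])));print(ray(c,327,247,82))
s=sense();print(s['position'],s['eef_rot'])
E
```

```text
[ 498.33816021 -220.12352534] [60.29773197 60.33256258 60.39049223 60.21636157] [ 134.95898853   45.34213281 -134.58100617  -44.98645989]
[ 498.23758192 -214.10685699]
[ 497.61458924 -215.48256469   94.71988233] [ 7.06473778e-01  7.07735764e-01 -3.95282817e-04 -2.17561074e-03]
```

```bash
python3 -m pendant '[0,0,0,0,0,0,1,0,0,0,0,0,0,1,0,0,0,0,0,0,1]'; python3 - <<'E'
from h import *
P=[]
for i in range(3):
    s,im=show('wrist','w3'); print(s['position'],s['eef_rot']); 
c=loadcam('w3')
cv2.imwrite('pics/w3z.png',cv2.resize(im[80:320,200:460],None,fx=3,fy=2.5,interpolation=cv2.INTER_CUBIC)[:600,:780])
E
```

```text
clock: 1.67
position: [499.3, -217.7, 98.0]
eef_rot: [0.707, 0.707, 0.0, 0.001]
contact_force: [0.0, -0.3, -0.2]
width: 85.6
[ 499.34776244 -217.69601836   98.03629613] [7.06944174e-01 7.07267902e-01 3.34291473e-04 1.39252686e-03]
[ 499.17804425 -217.70470581   97.80615737] [7.06973828e-01 7.07238550e-01 2.91036362e-04 1.24713891e-03]
[ 498.98218141 -217.71413988   97.52176726] [7.07045616e-01 7.07167150e-01 2.32134865e-04 1.03185054e-03]
```

View pics/w3z.png

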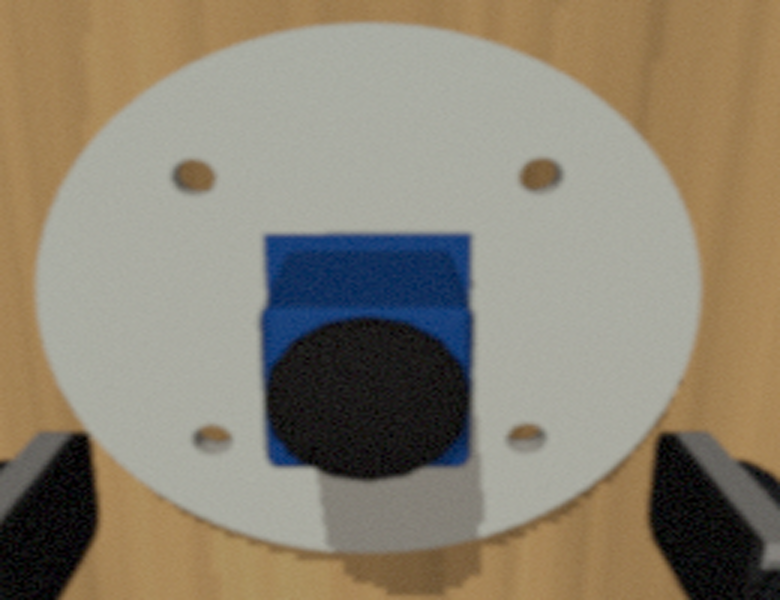

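```bash
python3 - <<'E'
from h import *
c=loadcam('w3')
f=lambda l,z:np.array([ray(c,200+x/3,80+y/2.5,z) for x,y in l])
H=f([(195,176),(541,174),(212,437),(526,436)],9);C=H.mean(0)
print(C,np.hypot(*(H-C).T),np.degrees(np.arctan2(*(H-C).T[::-1])))
B=f([(265,310),(470,310)],70);F=f([(268,465),(468,465)],70);print(B,F,(B.mean(0)+F.mean(0))/2)
print(f([(368,398)],82))
s=sense();print(s['position'],s['joint_vel'])
E
```

```text
[ 498.28712755 -219.13618675] [59.39830664 59.67680643 59.69801491 59.61545106] [ 135.23605617   45.29226    -134.91616317  -44.74373547]
[[ 478.9838209  -198.87040765]
 [ 517.49310373 -198.880378  ]] [[ 478.31058099 -237.87933813]
 [ 518.27645589 -237.90461144]] [ 498.26599038 -218.3836838 ]
[[ 498.3433679  -215.05933636]]
[ 498.80536333 -217.6748533    97.24875551] [-0.00223145  0.00593235 -0.00838513 -0.00251526  0.00079069 -0.00270532]
```

```bash
python3 -m pendant '[-0.0016,0,0.02,0,0,0,1,0,0,0.02,0,0,0,1,0,0,0.02,0,0,0,1,0,0,0.02,0,0,0,1,0,0,0.012,0,0,0,1,0,0,0,0,0,0,1,0,0,0,0,0,0,1,0,0,0,0,0,0,1]'; python3 -m pendant '[0,0,0,0,0,0,1,0,0,0,0,0,0,1,0,0,0,0,0,0,1,0,0,0,0,0,0,1]'
python3 - <<'E'
from h import *
s,im=show('wrist','w4')
E
```

```text
clock: 2.48
position: [498.9, -219.0, 28.1]
eef_rot: [0.707, 0.707, 0.0, 0.001]
contact_force: [1.1, 0.0, 0.7]
width: 85.3
clock: 2.82
position: [498.6, -218.8, 27.6]
eef_rot: [0.707, 0.707, 0.0, 0.0]
contact_force: [-0.1, 0.3, -1.1]
width: 85.1
```

View pics/w4_raw.png

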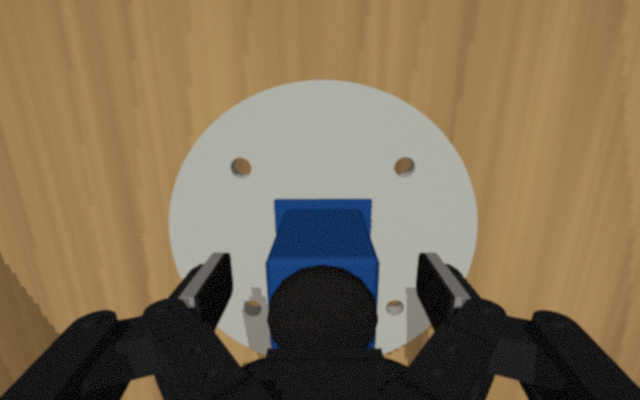

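```bash
python3 -m pendant '[0,0,0,0,0,0,0,0,0,0,0,0,0,0,0,0,0,0,0,0,0,0,0,0,0,0,0,0,0,0,0,0,0,0,0,0,0,0,0,0,0,0,0,0,0,0,0,0,0,0,0,0,0,0,0,0]' 60;python3 -m pendant '[0,0,0,0,0,0,0,0,0,0,0,0,0,0,0,0,0,0,0,0,0,0,0,0,0,0,0,0]'
```

```text
clock: 3.53
position: [498.5, -218.8, 27.4]
eef_rot: [0.707, 0.707, 0.0, 0.0]
contact_force: [-0.3, 0.7, 3.7]
width: 41.1
clock: 3.87
position: [498.5, -218.8, 27.4]
eef_rot: [0.707, 0.707, -0.0, 0.0]
contact_force: [0.8, 0.4, 4.3]
width: 41.4
```

```bash
python3 -m pendant '[0,0,-0.01,0,0,0,0,0,0,-0.03,0,0,0,0,0,0,-0.04,0,0,0,0,0,0,-0.05,0,0,0,0,0,0,-0.05,0,0,0,0,0,0,-0.04,0,0,0,0,0,0,-0.02,0,0,0,0,0,0,0,0,0,0,0]';python3 -m pendant '[0,0,0,0,0,0,0,0,0,0,0,0,0,0,0,0,0,0,0,0,0,0,0,0,0,0,0,0]'
python3 - <<'E'
from h import *
for n in ['scene','side','wrist']:
    show(n,n+'5')
im=cv2.imread('pics/scene5_raw.png')
cv2.imwrite('pics/scene5z.png',cv2.resize(im[165:270,325:435],None,fx=5.5,fy=5.5,interpolation=cv2.INTER_CUBIC))
im=cv2.imread('pics/side5_raw.png')
cv2.imwrite('pics/side5z.png',cv2.resize(im[150:225,230:335],None,fx=7,fy=7,interpolation=cv2.INTER_CUBIC))
E
```

```text
clock: 4.53
position: [499.3, -219.2, 210.9]
eef_rot: [0.707, 0.707, 0.001, 0.003]
contact_force: [-0.6, -0.9, -2.9]
width: 41.4
clock: 4.87
position: [497.8, -218.4, 205.7]
eef_rot: [0.707, 0.707, -0.0, -0.001]
contact_force: [0.7, 0.7, -4.1]
width: 41.2
```

View pics/scene5z.png

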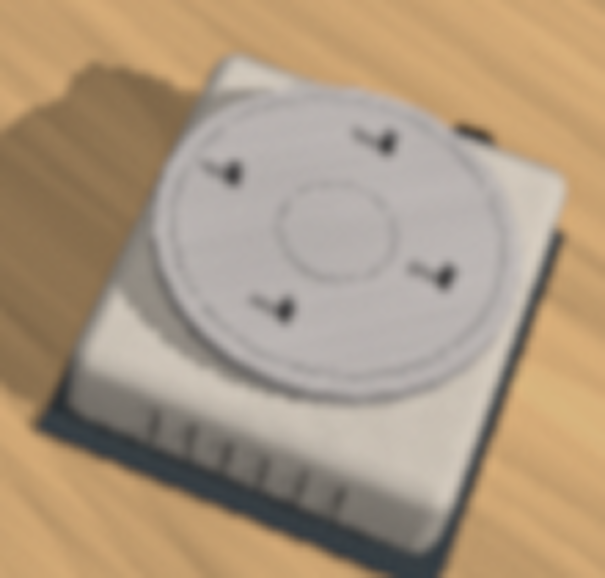

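View pics/side5z.png

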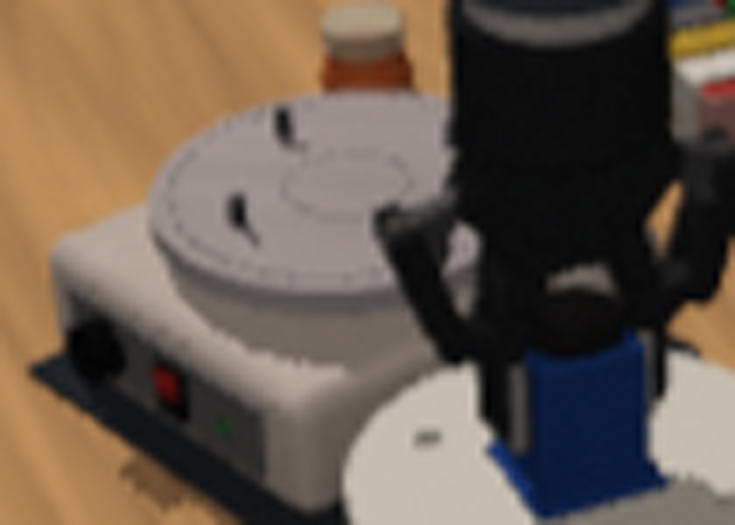

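View pics/wrist5_raw.png

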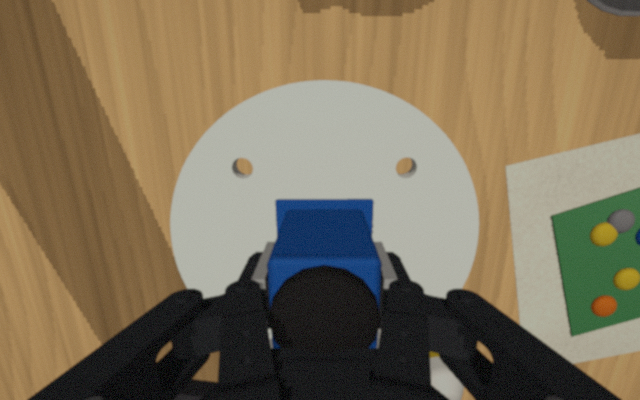

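```bash
python3 - <<'E'
from h import *
c=cam('scene')
print((proj(c,[[535,155,104],[535,155,120]])-[325,165])*5.5)
im=cv2.imread('pics/scene5_raw.png');g=cv2.cvtColor(im,cv2.COLOR_BGR2GRAY).astype(float)
print(g[195:205,362:376].astype(int)); 
P=[];
for x,y in [(385,143),(235,173),(445,277),(288,310)]:
    u=325+x/5.5;v=165+y/5.5;ui,vi=int(round(u)),int(round(v))
    p=g[vi-5:vi+6,ui-4:ui+5];w=np.clip(75-p,0,None);yy,xx=np.mgrid[vi-5:vi+6,ui-4:ui+5]
    uv=((w*xx).sum()/w.sum(),(w*yy).sum()/w.sum());P.append(ray(c,*uv,113));print(uv,P[-1],w.max())
P=np.array(P);C=P.mean(0);print(C,np.hypot(*(P-C).T),np.degrees(np.arctan2(*(P-C).T[::-1]))%90)
print('dial',ray(c,325+337/5.5,165+233/5.5,104))
E
python3 - <<'E'
import cv2
im=cv2.imread('pics/wrist0.png');cv2.imwrite('pics/wrist0z.png',cv2.resize(im[0:160,150:470],None,fx=2.5,fy=2.5,interpolation=cv2.INTER_CUBIC))
E
```

```text
[[331.98274961 228.35149144]
 [336.86061307 211.33241298]]
[[144 138 142 136 113  91 115 155 173 178 177 176 177 178]
 [158 144 136 120  88  70 104 151 173 177 176 175 176 175]
 [172 165 156 132  96  78 113 156 173 176 174 175 175 175]
 [178 176 172 157 133 118 137 165 175 176 175 175 176 175]
 [177 177 177 172 163 158 163 173 176 176 176 175 176 177]
 [177 177 177 177 175 175 175 176 176 176 176 176 176 177]
 [178 178 178 177 177 177 177 177 177 176 177 177 178 176]
 [179 179 178 177 178 178 179 178 178 178 178 178 177 171]
 [179 179 178 179 178 179 180 178 178 178 178 177 176 167]
 [180 180 179 179 179 179 179 178 178 177 178 178 174 167]]
(np.float64(395.0), np.float64(191.0)) [479.02729417 144.52649257] 4.0
(np.float64(367.0), np.float64(196.0)) [548.95870495  97.7461239 ] 5.0
(np.float64(405.0), np.float64(215.0)) [524.65573038 213.89289379] 2.0
(np.float64(376.0), np.float64(221.0)) [595.64574773 168.42525497] 5.0
[537.07186931 156.14769131] [59.19649452 59.59899275 59.06495505 59.84678607] [11.32159089 11.50461839 12.13475305 11.83827564]
dial [535.44432128 158.61779385]
```

View pics/wrist0z.png

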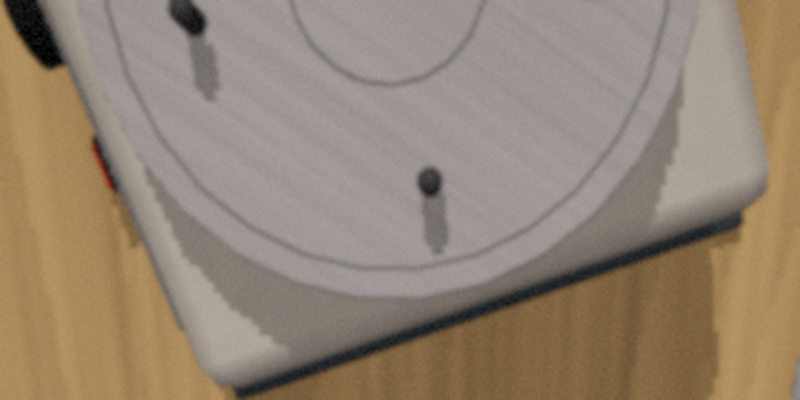

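Both the scene and wrist views put the pins at about 12° mod 90. The wheel centre is near (537,156). I'll carry the chuck over now and rotate it afterwards.

```bash
python3 -m pendant '[0.02,0.002,0,0,0,0,0,0.04,0.004,0,0,0,0,0,0.052,0.005,0,0,0,0,0,0.052,0.005,0,0,0,0,0,0.052,0.005,0,0,0,0,0,0.052,0.005,0,0,0,0,0,0.052,0.005,0,0,0,0,0,0.052,0.005,0,0,0,0,0]'; python3 -m pendant '[0.052,0.006,0,0,0,0,0,0.04,0.005,0,0,0,0,0,0.025,0.003,0,0,0,0,0,0.01,0.001,0,0,0,0,0,0,0,0,0,0,0,0,0,0,0,0,0,0,0,0,0,0,0,0,0,0]';  python3 -m pendant '[0,0,0,0,0,0,0,0,0,0,0,0,0,0,0,0,0,0,0,0,0]'
python3 - <<'E'
from h import *
for n in ['scene','side']: show(n,n+'6')
s=sense();print(s['position'],s['eef_rot'],s['q'])
im=cv2.imread('pics/scene6_raw.png')
cv2.imwrite('pics/scene6z.png',cv2.resize(im[130:270,310:450],None,fx=4,fy=4,interpolation=cv2.INTER_CUBIC))
im=cv2.imread('pics/side6_raw.png')
cv2.imwrite('pics/side6z.png',cv2.resize(im[100:230,200:360],None,fx=4,fy=4,interpolation=cv2.INTER_CUBIC))
E
```

```text
clock: 5.68
position: [525.2, 62.2, 207.2]
eef_rot: [0.707, 0.707, 0.0, 0.0]
contact_force: [1.1, -0.7, -3.7]
width: 41.4
clock: 6.27
position: [536.6, 154.4, 207.2]
eef_rot: [0.707, 0.707, -0.0, 0.0]
contact_force: [-0.1, 0.1, -3.9]
width: 41.3
clock: 6.52
position: [536.7, 154.6, 207.4]
eef_rot: [0.708, 0.707, 0.0, 0.0]
contact_force: [-0.0, 1.0, -3.2]
width: 41.5
[536.71542923 154.99779231 207.39436324] [7.07414912e-01 7.06798510e-01 6.74619341e-05 6.94648551e-05] [ 1.30944315e-01  2.80921617e-01 -8.20381154e-03  1.28147929e+00
 -2.81759685e-05  1.70261236e+00]
```

View pics/scene6z.png

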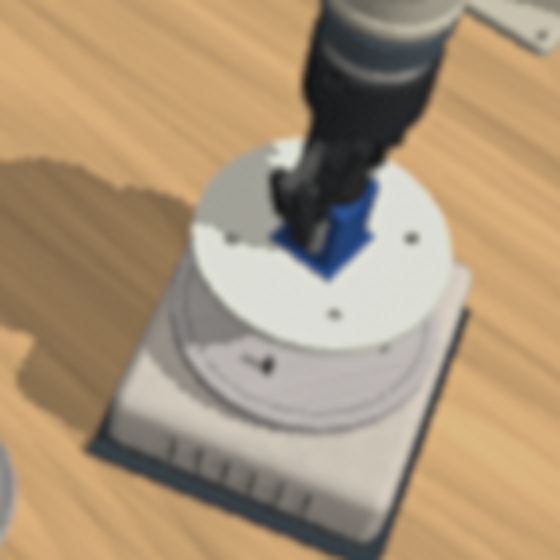

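View pics/side6z.png

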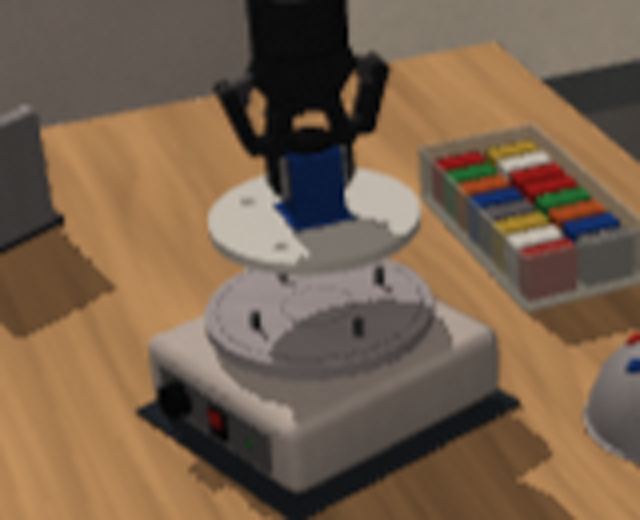

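```bash
cat > fit.py <<'E'
from h import *
from scipy.ndimage import map_coordinates
from scipy.optimize import minimize
th=np.radians(np.arange(0,360,1.5))
def samp(g,c,x,y,r,z,m):
    P=np.c_[x+r*np.cos(th),y+r*np.sin(th),np.full(len(th),z)]; uv=proj(c,P)
    return map_coordinates(g,[uv[:,1],uv[:,0]],order=1)[m]
def load(f): return cv2.cvtColor(cv2.imread(f),cv2.COLOR_BGR2GRAY).astype(float)
def ringfit(g,c,x0,r0,z,kind,mask=None,d=2.5,fr=True):
    m=np.ones(len(th),bool) if mask is None else mask
    def f(p):
        r=p[2] if fr else r0
        a=samp(g,c,p[0],p[1],r,z,m);o=samp(g,c,p[0],p[1],r+d,z,m);i=samp(g,c,p[0],p[1],r-d,z,m)
        if kind=='dark': return np.mean(np.clip(a-(o+i)/2,-25,25))
        return -np.mean(np.clip(i-o,-60,60))   # bright inside
    best=None
    for dx in np.arange(-8,8.1,2):
        for dy in np.arange(-8,8.1,2):
            for dr in ([-4,-2,0,2,4] if fr else [0]):
                v=f([x0[0]+dx,x0[1]+dy,r0+dr])
                if best is None or v<best[0]: best=(v,[x0[0]+dx,x0[1]+dy,r0+dr])
    r=minimize(f,best[1],method='Nelder-Mead',options=dict(xatol=.02,fatol=1e-3,initial_simplex=None))
    return r.x,r.fun
E
python3 - <<'E'
from fit import *
c=cam('scene');g=load('pics/scene5_raw.png')
for r in (31,86): print('scene groove',ringfit(g,c,(536,157),r,104,'dark'))
print('scene head edge',ringfit(g,c,(536,157),95,104,'edge',fr=False))
deg=np.degrees(th)
g=load('pics/scene6_raw.png')
# plate: visible part facing scene camera (+x,+y); near rim -> bottom edge; side -> both
for nm,z in (('top',190),('bot',180)):
  for lo,hi in ((-40,120),(-70,150)):
    m=((deg+180-lo)%360-180>=0) & (((deg-lo)%360)<hi-lo)
    print('scene plate',nm,lo,hi,ringfit(g,c,(536,155),85,z,'edge',m,fr=False))
c=cam('side');g=load('pics/side6_raw.png')
for r in (31,86):
    m=np.ones(len(th),bool); m=((deg-150)%360)<190
    print('side groove',ringfit(g,c,(530,140),r,104,'dark',m if r>50 else None))
for nm,z in (('top',190),('bot',180)):
    m=((deg-150)%360)<190
    print('side plate',nm,ringfit(g,c,(530,140),85,z,'edge',m,fr=False))
E
```

```text
scene groove (array([534.22061409, 155.73216663,  29.46511416]), np.float64(-3.120776578824851))
scene groove (array([541.53662008, 158.39263745,  91.62686102]), np.float64(-3.566948335893833))
scene head edge (array([533.02010897, 156.82898836,  95.2035226 ]), np.float64(-18.745872730194446))
scene plate top -40 120 (array([536.58534465, 154.49791951,  84.36118773]), np.float64(-40.06902331417389))
scene plate top -70 150 (array([536.73022444, 154.41091539,  86.11433397]), np.float64(-40.98329774821672))
scene plate bot -40 120 (array([530.3807338 , 152.21387766,  87.71250364]), np.float64(-39.884173329590595))
scene plate bot -70 150 (array([530.98323447, 151.72184592,  86.75368651]), np.float64(-40.97945149192671))
side groove (array([531.68555795, 133.66445163,  27.06728487]), np.float64(-1.2701896611441685))
side groove (array([526.75726783, 134.27185059,  90.19154588]), np.float64(-4.187828522304467))
side plate top (array([535.10966065, 152.82878743,  83.99179455]), np.float64(-30.705673671909857))
side plate bot (array([551.52598639, 145.15859129,  83.89226699]), np.float64(-4.375912568722323))
```

```bash
python3 - <<'E'
from fit import *
for n,crop in (('side',(100,230,200,360)),('scene',(150,280,310,450))):
    im=cv2.imread(f'pics/{n}6_raw.png' if n=='side' else 'pics/scene5_raw.png'); c=cam(n);k=5
    a,b,l,r=crop; z=cv2.resize(im[a:b,l:r],None,fx=k,fy=k,interpolation=cv2.INTER_CUBIC)
    def draw(x,y,rad,zz,col):
        P=np.c_[x+rad*np.cos(th),y+rad*np.sin(th),np.full(len(th),zz)]
        uv=(proj(c,P)-[l,a]+.5)*k
        cv2.polylines(z,[uv.astype(np.int32)],True,col,1)
    draw(536,156,95,104,(0,0,255)); draw(536,156,2,104,(0,0,255)); 
    for q in (11.7,101.7,191.7,281.7):
        p=np.array([536+60*np.cos(np.radians(q)),156+60*np.sin(np.radians(q))]); uv=(proj(c,[[*p,104],[*p,120]])-[l,a]+.5)*k
        cv2.line(z,tuple(map(int,uv[0])),tuple(map(int,uv[1])),(0,255,0),1)
    if n=='side': draw(536.7,155,85,190,(255,0,255))
    cv2.imwrite(f'pics/{n}ov.png',z)
E
```

```text
(no output)
```

View pics/sideov.png

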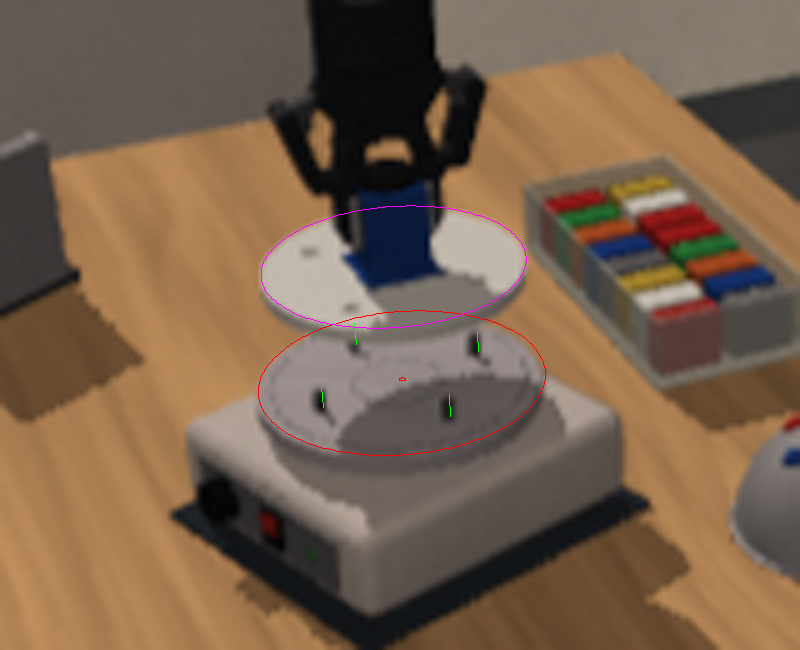

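View pics/sceneov.png

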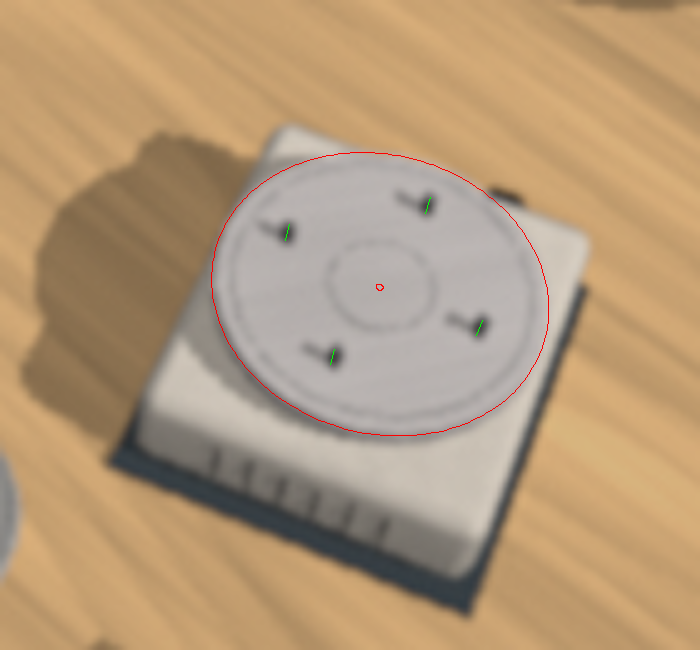

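```bash
python3 - <<'E'
from fit import *
D={'scene':(load('pics/scene5_raw.png'),cam('scene'),range(4)),'side':(load('pics/side6_raw.png'),cam('side'),range(4))}
def cost(p,names,dz=0):
    t=0
    for n in names:
        g,c,_=D[n]
        for k in range(4):
            a=np.radians(p[2]+90*k)
            if n=='side' and k==1: continue
            x=p[0]+60*np.cos(a);y=p[1]+60*np.sin(a)
            P=[[x+ox,y+oy,z] for z in np.arange(105,120,2) for ox,oy in ((0,0),(2.5,0),(-2.5,0),(0,2.5),(0,-2.5))]
            uv=proj(c,P); t+=map_coordinates(g,[uv[:,1],uv[:,0]],order=1).mean()
    return t
for names in (['scene'],['side'],['scene','side']):
    r=minimize(cost,[536,156,11.7],args=(names,),method='Nelder-Mead',options=dict(initial_simplex=[[536,156,11.7],[538,156,11.7],[536,158,11.7],[536,156,14]]));print(names,r.x,r.fun/len(names))
# wrist0 pins
w=loadcam('w1'); 
import workcell
s0=dict(position=np.array([549.9,0,231.0]),eef_rot=np.array([.7071,.7071,0,0]))
c=cam('wrist',s0); print(ray(c,321.2,71,118.5),ray(c,224,5.6,118.5))
for p in r.x[None]: 
    print([ (p[0]+60*np.cos(np.radians(p[2]+q)),p[1]+60*np.sin(np.radians(p[2]+q))) for q in (180,270)])
E
```

```text
['scene'] [535.88457282 155.88971373  12.4510584 ] 396.4224980022329
['side'] [532.44237231 151.54044018  12.56358888] 148.4736794671501
['scene', 'side'] [534.63319957 155.49966619  12.23464991] 282.74715845603856
[547.8222527   96.71441064] [478.72136856 140.02718838]
[(np.float64(475.9959246198051), np.float64(142.7847148954122)), (np.float64(547.3481508635871), np.float64(96.86239123843518))]
```

```bash
python3 -m pendant '[0.001,-0.002,0,0,0,0,0,0,0,0.01,0,0,0.129,0,0,0,0.015,0,0,0.129,0,0,0,0.015,0,0,0.129,0,0,0,0.015,0,0,0.129,0,0,0,0.01,0,0,0.129,0,0,0,0,0,0,0,0,0,0,0,0,0,0,0]';  python3 -m pendant '[0,0,0,0,0,0,0,0,0,0,0,0,0,0,0,0,0,0,0,0,0,0,0,0,0,0,0,0,0,0,0,0,0,0,0]'
python3 - <<'E'
from h import *
for n in ['scene','side']: show(n,n+'7')
F=[]
s=sense();print(s['position'],R.from_quat(s['eef_rot']).as_matrix().round(4),s['contact_force'],s['ft_torque'],s['q'])
E
```

```text
clock: 7.28
position: [534.9, 156.3, 158.5]
eef_rot: [0.861, 0.509, -0.0, -0.0]
contact_force: [-0.5, 0.8, -3.5]
width: 41.4
clock: 7.7
position: [535.2, 156.3, 158.8]
eef_rot: [0.862, 0.508, 0.0, 0.0]
contact_force: [0.0, -0.5, -3.3]
width: 41.3
[535.19477265 156.30807259 158.65325041] [[ 4.849e-01  8.746e-01  2.000e-04]
 [ 8.746e-01 -4.849e-01  1.000e-04]
 [ 1.000e-04  2.000e-04 -1.000e+00]] [ 0.2024222  -0.3354081  -3.15946025] [-0.01185745  0.00595614  0.02506399] [ 1.33634624e-01  3.01628890e-01 -1.05283311e-01  1.16366810e+00
  2.23486873e-05  2.21068129e+00]
```

```bash
python3 -m pendant '[0,0,0.004,0,0,0,0,0,0,0.004,0,0,0,0,0,0,0.003,0,0,0,0,0,0,0.001,0,0,0,0,0,0,0,0,0,0,0,0,0,0,0,0,0,0,0,0,0,0,0,0,0]';  python3 -m pendant '[0,0,0.001,0,0,0,0,0,0,0,0,0,0,0,0,0,0,0,0,0,0]';python3 -m pendant '[0,0,0.001,0,0,0,0,0,0,0,0,0,0,0,0,0,0,0,0,0,0]';python3 -m pendant '[0,0,0.001,0,0,0,0,0,0,0,0,0,0,0,0,0,0,0,0,0,0]'
```

```text
clock: 8.38
position: [535.2, 156.3, 149.6]
eef_rot: [0.862, 0.507, 0.0, 0.0]
contact_force: [0.5, -0.4, -3.7]
width: 41.3
clock: 8.63
position: [535.2, 156.3, 148.8]
eef_rot: [0.862, 0.507, 0.0, 0.0]
contact_force: [-0.3, 0.1, -4.2]
width: 41.4
clock: 8.88
position: [535.1, 156.3, 148.0]
eef_rot: [0.862, 0.507, -0.0, -0.0]
contact_force: [-0.5, 0.9, -4.0]
width: 41.0
clock: 9.13
position: [535.1, 156.3, 147.2]
eef_rot: [0.862, 0.507, -0.0, -0.0]
contact_force: [0.0, 0.5, -3.8]
width: 41.4
```

```bash
for i in 1 2; do :; done; python3 -m pendant '[0,0,0.001,0,0,0,0,0,0,0,0,0,0,0,0,0,0,0,0,0,0]';python3 -m pendant '[0,0,0.001,0,0,0,0,0,0,0,0,0,0,0,0,0,0,0,0,0,0]';python3 -m pendant '[0,0,0.001,0,0,0,0,0,0,0,0,0,0,0,0,0,0,0,0,0,0]'
```

```text
clock: 9.38
position: [535.2, 156.3, 146.6]
eef_rot: [0.862, 0.507, 0.0, 0.0]
contact_force: [0.1, 0.8, -3.3]
width: 41.4
clock: 9.63
position: [535.2, 156.3, 146.0]
eef_rot: [0.862, 0.507, 0.0, 0.0]
contact_force: [-0.3, -0.4, -1.7]
width: 41.6
clock: 9.88
position: [535.3, 156.3, 145.3]
eef_rot: [0.862, 0.507, 0.0, 0.0]
contact_force: [-0.4, -0.1, 1.5]
width: 41.4
```

```bash
python3 -m pendant '[0,0,0,0,0,0.022,0,0,0,0,0,0,0,0,0,0,0,0,0,0,0]';python3 -m pendant '[0,0,0,0,0,0.022,0,0,0,0,0,0,0,0,0,0,0,0,0,0,0]';python3 -m pendant '[0,0,0,0,0,0.022,0,0,0,0,0,0,0,0,0,0,0,0,0,0,0]'; python3 -m pendant '[0,0,0,0,0,0.022,0,0,0,0,0,0,0,0,0,0,0,0,0,0,0]'
```

```text
clock: 10.13
position: [535.1, 156.3, 144.9]
eef_rot: [0.866, 0.5, -0.0, -0.0]
contact_force: [0.1, 0.3, -1.2]
width: 41.2
clock: 10.38
position: [535.0, 156.3, 144.7]
eef_rot: [0.87, 0.492, -0.0, -0.0]
contact_force: [0.9, -0.4, -3.6]
width: 41.2
clock: 10.63
position: [535.1, 156.3, 144.9]
eef_rot: [0.875, 0.485, -0.0, -0.0]
contact_force: [-0.6, -0.7, -4.1]
width: 41.5
clock: 10.88
position: [535.1, 156.3, 145.0]
eef_rot: [0.879, 0.477, -0.0, -0.0]
contact_force: [-0.8, 0.1, -2.8]
width: 41.6
```

The press fell away at about -32°, so I'll turn back slightly and lower in small steps.

```bash
python3 -m pendant '[0,0,0,0,0,-0.018,0,0,0,0,0,0,0,0,0,0,0,0,0,0,0]';python3 -m pendant '[0,0,0.001,0,0,0,0,0,0,0,0,0,0,0,0,0,0,0,0,0,0]';python3 -m pendant '[0,0,0.001,0,0,0,0,0,0,0,0,0,0,0,0,0,0,0,0,0,0]'; python3 -m pendant '[0,0,0.001,0,0,0,0,0,0,0,0,0,0,0,0,0,0,0,0,0,0]'
```

```text
clock: 11.13
position: [535.2, 156.3, 145.0]
eef_rot: [0.875, 0.484, -0.0, -0.0]
contact_force: [0.3, 0.7, -4.1]
width: 41.7
clock: 11.38
position: [535.1, 156.3, 144.2]
eef_rot: [0.875, 0.483, -0.0, -0.0]
contact_force: [0.9, -0.5, -3.1]
width: 41.5
clock: 11.63
position: [535.1, 156.3, 143.5]
eef_rot: [0.875, 0.483, -0.0, -0.0]
contact_force: [0.1, 0.2, -3.3]
width: 41.3
clock: 11.88
position: [535.1, 156.3, 142.7]
eef_rot: [0.875, 0.483, -0.0, -0.0]
contact_force: [-0.6, 0.2, -3.9]
width: 41.3
```

```bash
python3 -m pendant '[0,0,0.001,0,0,0,0,0,0,0.001,0,0,0,0,0,0,0,0,0,0,0]';python3 -m pendant '[0,0,0.001,0,0,0,0,0,0,0.001,0,0,0,0,0,0,0,0,0,0,0]'; python3 -c "
from h import *
s=sense();print(s['contact_force'],s['ft_torque'])"; python3 -m pendant '[0,0,0.001,0,0,0,0,0,0,0.001,0,0,0,0,0,0,0,0,0,0,0]'
```

```text
clock: 12.13
position: [535.1, 156.3, 141.1]
eef_rot: [0.875, 0.483, -0.0, -0.0]
contact_force: [0.5, -0.3, -4.2]
width: 41.3
clock: 12.38
position: [535.1, 156.3, 139.6]
eef_rot: [0.875, 0.483, -0.0, -0.0]
contact_force: [0.3, 0.5, -2.2]
width: 41.1
[ 0.30659546  0.54608808 -2.16347165] [ 0.00884137 -0.01673325 -0.01645625]
clock: 12.63
position: [535.1, 156.3, 138.1]
eef_rot: [0.875, 0.483, -0.0, -0.0]
contact_force: [-0.7, 1.2, -3.0]
width: 41.5
```

```bash
python3 -m pendant '[0,0,0.001,0,0,0,0,0,0,0.001,0,0,0,0,0,0,0,0,0,0,0]';python3 -m pendant '[0,0,0.001,0,0,0,0,0,0,0.001,0,0,0,0,0,0,0,0,0,0,0]'; python3 -m pendant '[0,0,0.001,0,0,0,0,0,0,0.001,0,0,0,0,0,0,0,0,0,0,0]'; python3 -m pendant '[0,0,0.001,0,0,0,0,0,0,0,0,0,0,0,0,0,0,0,0,0,0]'
```

```text
clock: 12.88
position: [535.1, 156.3, 136.6]
eef_rot: [0.875, 0.483, -0.0, -0.0]
contact_force: [-0.0, 0.1, -2.4]
width: 41.3
clock: 13.13
position: [535.1, 156.3, 135.1]
eef_rot: [0.875, 0.483, -0.0, -0.0]
contact_force: [-0.8, 0.8, -3.7]
width: 41.6
clock: 13.38
position: [535.1, 156.3, 133.6]
eef_rot: [0.875, 0.483, -0.0, -0.0]
contact_force: [-0.5, 0.1, -3.5]
width: 41.5
clock: 13.63
position: [535.1, 156.3, 133.0]
eef_rot: [0.875, 0.483, -0.0, -0.0]
contact_force: [0.8, -0.1, -3.7]
width: 41.3
```

```bash
python3 -m pendant '[0,0,0.001,0,0,0,0,0,0,0,0,0,0,0,0,0,0,0,0,0,0]'; python3 -m pendant '[0,0,0.001,0,0,0,0,0,0,0,0,0,0,0,0,0,0,0,0,0,0]'; python3 -m pendant '[0,0,0.001,0,0,0,0,0,0,0,0,0,0,0,0,0,0,0,0,0,0]'; python3 -m pendant '[0,0,0.001,0,0,0,0,0,0,0,0,0,0,0,0,0,0,0,0,0,0]'
```

```text
clock: 13.88
position: [535.1, 156.3, 132.2]
eef_rot: [0.875, 0.483, -0.0, -0.0]
contact_force: [-0.1, 1.1, -2.8]
width: 41.5
clock: 14.13
position: [535.1, 156.3, 131.5]
eef_rot: [0.875, 0.483, -0.0, -0.0]
contact_force: [-0.3, 1.0, -3.8]
width: 41.3
clock: 14.38
position: [535.2, 156.3, 130.9]
eef_rot: [0.875, 0.483, 0.0, 0.0]
contact_force: [-0.9, 0.1, -1.8]
width: 41.3
clock: 14.63
position: [535.2, 156.3, 130.2]
eef_rot: [0.875, 0.483, 0.0, 0.0]
contact_force: [-1.4, -1.0, 1.0]
width: 41.4
```

```bash
python3 -m pendant '[0,0,0.0008,0,0,0,0,0,0,0,0,0,0,0,0,0,0,0,0,0,0,0,0,0,0,0,0,0]'
python3 - <<'E'
from h import *
for n in ['scene','side']: show(n,n+'8')
a=cv2.imread('pics/scene8_raw.png')[150:270,320:450];b=cv2.imread('pics/side8_raw.png')[110:230,220:350]
cv2.imwrite('pics/c8.png',cv2.resize(np.hstack([a,b]),None,fx=3,fy=3,interpolation=cv2.INTER_CUBIC))
s=sense();print(s['contact_force'],s['ft_torque'])
E
```

```text
clock: 14.97
position: [535.2, 156.3, 129.6]
eef_rot: [0.875, 0.483, 0.0, 0.0]
contact_force: [-2.2, -0.6, 3.2]
width: 41.3
[-0.7661415  -0.98516891  4.02155673] [0.00857867 0.53557204 0.05326034]
```

View pics/c8.png

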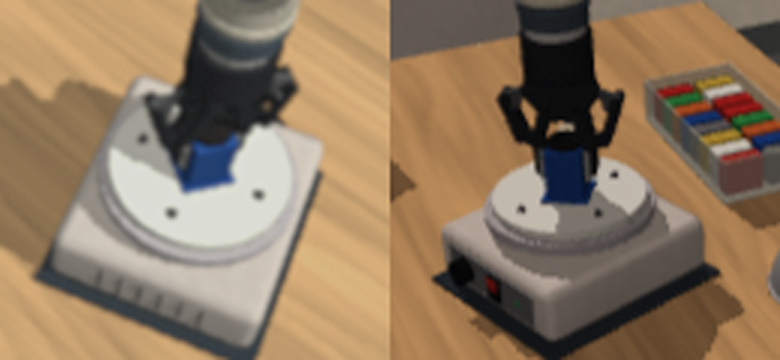

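The plate looks flat on the head, with pins dark in the holes. About 8 N of press is on it, with some one-sided moment. I'll drop the grip force first so the chuck can settle, then open.

```bash
python3 -m pendant '[0,0,0,0,0,0,0,0,0,0,0,0,0,0,0,0,0,0,0,0,0,0,0,0,0,0,0,0]' 20; python3 -c "
from h import *
s=sense();print(s['contact_force'],s['ft_torque'])"; python3 -m pendant '[0,0,0,0,0,0,0.53,0,0,0,0,0,0,0.56,0,0,0,0,0,0,0.6,0,0,0,0,0,0,0.65,0,0,0,0,0,0,0.7,0,0,0,0,0,0,0.8,0,0,0,0,0,0,0.9,0,0,0,0,0,0,1]' ; python3 -m pendant '[0,0,0,0,0,0,1,0,0,0,0,0,0,1,0,0,0,0,0,0,1,0,0,0,0,0,0,1]'
python3 - <<'E'
from h import *
s,im=show('wrist','w9');print(s['contact_force'],s['ft_torque'],s['width'])
E
```

```text
clock: 15.4
position: [535.2, 156.3, 129.5]
eef_rot: [0.875, 0.483, 0.0, 0.0]
contact_force: [-2.2, -0.8, 3.4]
width: 41.3
[-2.15521749 -0.81333981  3.44366628] [-0.01388614  0.46026545 -0.01259428]
clock: 16.07
position: [535.1, 156.3, 129.4]
eef_rot: [0.875, 0.483, -0.0, -0.0]
contact_force: [-0.1, -1.1, 0.2]
width: 85.3
clock: 16.4
position: [535.1, 156.3, 129.4]
eef_rot: [0.875, 0.483, 0.0, -0.0]
contact_force: [-0.0, -0.3, -0.6]
width: 85.5
[-0.01314077 -0.2721354  -0.60853602] [ 0.00992529 -0.07021543  0.03752383] 85.5338030361619
```

View pics/w9_raw.png

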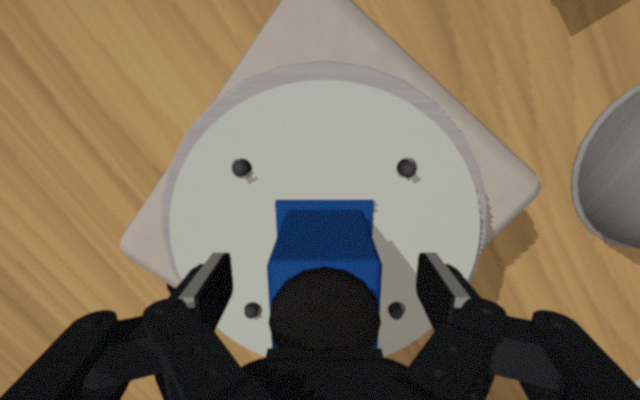

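All four holes, at about (241,168), (407,168), (253,311) and (396,311), show a pin through them, and the fingers are clear. I'll retreat straight up.

```bash
python3 -m pendant '[0,0,-0.01,0,0,0,1,0,0,-0.02,0,0,0,1,0,0,-0.03,0,0,0,1,0,0,-0.04,0,0,0,1,0,0,-0.04,0,0,0,1,0,0,-0.02,0,0,0,1,0,0,0,0,0,0,1,0,0,0,0,0,0,1]'; python3 -m pendant '[0,0,0,0,0,0,1,0,0,0,0,0,0,1,0,0,0,0,0,0,1,0,0,0,0,0,0,1,0,0,0,0,0,0,1,0,0,0,0,0,0,1]'
python3 - <<'E'
from h import *
s,im=show('wrist','w10');a=grab_frame('scene');b=grab_frame('side')
cv2.imwrite('pics/c10.png',cv2.resize(np.hstack([im[80:330,150:490],cv2.resize(b[110:230,220:350],None,fx=2.083,fy=2.083)]),None,fx=1.3,fy=1.3))
c=cam('wrist',s)
print(s['position'])
E
```

```text
clock: 17.12
position: [535.5, 156.4, 250.5]
eef_rot: [0.875, 0.483, 0.001, 0.0]
contact_force: [-0.9, 0.5, 0.3]
width: 85.3
clock: 17.62
position: [535.1, 156.3, 249.1]
eef_rot: [0.875, 0.483, -0.0, -0.0]
contact_force: [0.4, -0.0, 0.3]
width: 85.3
[535.07549962 156.28617991 249.10829616]
```

View pics/c10.png

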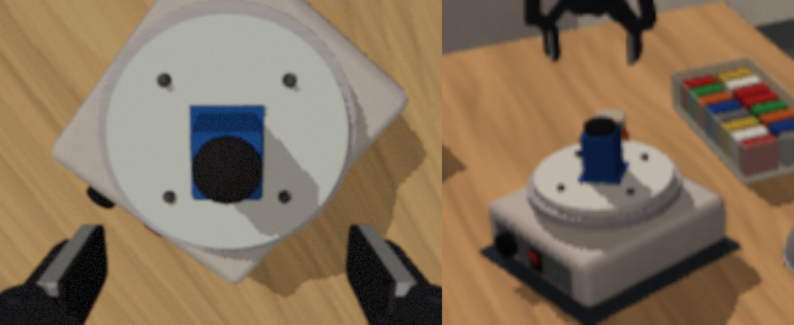

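```bash
python3 - <<'E'
from fit import *
s=sense()
for n in('scene','side'):show(n,n+'11')
for n,lo in (('scene',-30),('side',180)):
    c=cam(n);g=load(f'pics/{n}11_raw.png')
    for z in (112,114,116,118): print(n,z,ringfit(g,c,(535,156),85,z,'edge',fr=False)[0][:2].round(2))
c=loadcam('w10');g=load('pics/w10_raw.png');print('wrist',ringfit(g,c,(535,156),85,114,'edge',fr=True))
a=cv2.imread('pics/scene11_raw.png')[160:270,325:435];b=cv2.imread('pics/side11_raw.png')[130:230,230:340]
cv2.imwrite('pics/c11.png',cv2.resize(np.hstack([a[:100],b]),None,fx=3.6,fy=3.6,interpolation=cv2.INTER_CUBIC))
E
```

```text
scene 112 [533.63 155.57]
scene 114 [534.78 156.1 ]
scene 116 [536.03 156.73]
scene 118 [537.27 157.28]
side 112 [533.75 155.92]
side 114 [532.79 152.68]
side 116 [531.84 149.5 ]
side 118 [530.93 146.18]
wrist (array([534.56254775, 155.59654479,  84.19269301]), np.float64(-34.11829928150848))
```

View pics/c11.png

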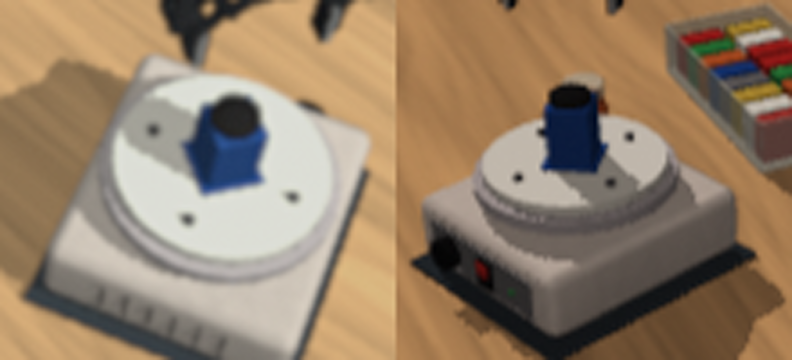

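Both fixed cameras agree on a plate top at about z = 112–113 mm, the home height with the wheel slightly sunk. The centre is near (534,156).

```bash
python3 -c "
from workcell import *
print(job_done())"
```

```text
the job is handed in; nothing more can be done
None
```

The chuck is home on the wheel: all four pins are through its holes, the plate is flat on the head, and it was let go before I handed the job in at about 18 s. No verdict was reported.

- **Placing:** I gripped the post, stood the chuck on the pin tips with about 5.5 N, and turned it a few degrees. The press fell away at about -32°, which agrees with the pin angle of about 12° (mod 90) seen in the pictures. It then slid down 16 mm in small steps to about 8 N on the head. I cut the grip to 20 N before opening and backed straight up.
- **Last checks:** Pictures after letting go show a pin in all four holes and the gripper clear. The scene and side cameras agree on the plate top at about 112–113 mm, the home height with the wheel slightly sunk. At an assumed 114 mm they differed by about 3–4 mm sideways. I never moved near the bowl, bottle or jar, but did not re-measure their positions.
- **What disagreed:** A one-sided moment of about 0.5 N m showed while I pressed the chuck home. It vanished when I let go, so one edge probably touched first. The side camera's estimate of the wheel centre was about 4–5 mm off the scene camera's. I weighted the scene camera more, and the pins went in without sideways force.

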